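# Tip the two tall cartons into the scanning bay

### The job

Three cartons stand on end along the near tape of the scanning bay; the order is for the two taller ones. Push each of these over with the fingers high on its labelled face, the one towards the robot, so that it tips backwards where it stands and lies flat, label up, inside the black taped rectangle. Do not pick up or drag any carton, leave the shorter one standing, and leave everything else on the bench where it is.

Things in the scene. Friction and masses are not known exactly. Their poses are not given: they have to be found in the camera images.
- bay: scanning bay: a fixed rectangle of flat black tape (25 mm wide), on the plywood bench. Origin on the bench in the middle of the near tape's outer edge; x into the bay, away from the robot, y along the near tape, z up. The tape's outer outline spans x 0 to 260 mm, y -200 to 200 mm. Three cartons stand in a row on the near tape, some 115 mm apart, backs to the bay. A fixed 220 mm high scanner stands at x 280 to 400 mm
- tall_1: one of two tall closed cartons, brown cardboard, 50 deep (x) by 68 wide (y) by 150 mm high (z), 0.44 to 0.72 kg, standing on end. Origin at the centre of its underside, z up, x from the labelled face to the bare back that faces the bay; the paper label is on the -x face, towards the robot. Pushed near its top it tips without sliding, and falls by itself once tipped 0.32 rad
- tall_1_center (a point): centre of carton tall_1, half-way up
- tall_1_edge (a point): middle of the lower back edge of tall_1, the edge on which it turns when it tips into the bay
- tall_1_c0 (a point): corner of the labelled face of tall_1: bottom, +y side
- tall_1_c1 (a point): corner of the labelled face of tall_1: bottom, -y side
- tall_1_c2 (a point): corner of the labelled face of tall_1: top, +y side
- tall_1_c3 (a point): corner of the labelled face of tall_1: top, -y side
- tall_2: one of two tall closed cartons, brown cardboard, 50 deep (x) by 68 wide (y) by 150 mm high (z), 0.44 to 0.72 kg, standing on end. Origin at the centre of its underside, z up, x from the labelled face to the bare back that faces the bay; the paper label is on the -x face, towards the robot. Pushed near its top it tips without sliding, and falls by itself once tipped 0.32 rad
- tall_2_center (a point): centre of carton tall_2, half-way up
- tall_2_edge (a point): middle of the lower back edge of tall_2, the edge on which it turns when it tips into the bay
- tall_2_c0 (a point): corner of the labelled face of tall_2: bottom, +y side
- tall_2_c1 (a point): corner of the labelled face of tall_2: bottom, -y side
- tall_2_c2 (a point): corner of the labelled face of tall_2: top, +y side
- tall_2_c3 (a point): corner of the labelled face of tall_2: top, -y side
- short: the shorter carton in the same row, same make: 50 mm deep (x) by 68 mm wide (y) by 100 mm high (z), origin at the centre of its underside, label on its -x face; it stays standing
- jar: white plastic jar with black lid, 70 mm diameter, 95 mm high, beside the row on its +y side; origin under its centre
- tape_roll: roll of packing tape lying flat, 100 mm diameter, 48 mm high, between the robot and the row; origin under its centre
- tape_measure: grey tape measure lying flat, 80 by 66 by 37 mm, between the robot and the row; origin under its centre
- tag: blank pine shelf tag lying flat, 45 by 115 by 19 mm, beside the bay on its -y side; origin under its centre
- spanner: steel spanner lying flat, 190 mm long (x), 8 mm thick, beside the row on its -y side; origin under its centre
Not all that is in view belongs to the job. What is shaped like the tall_2 but purple or turquoise is not meant.

How it is judged (in metres and radians):
At the end, for the whole second after the job is handed in: both tall cartons lie flat on their backs, label up (within 0.1 rad), at rest, with all four corners within the outer edge of the black tape; the short carton stands upright within 20 mm of where it stood; the jar, tape roll, tape measure, tag and spanner are within 20 mm of where they were (angle between each of tall_1, tall_2's own x axis and vertical above 3.04 rad and height (world z) of each of tall_1_center, tall_2_center below 0.035 m and linear speed of each of tall_1, tall_2 below 0.02 m/s and x of tall_1_c0 in the frame of bay between 0 and 0.26 m and y of tall_1_c0 in the frame of bay between -0.2 and 0.2 m and x of tall_1_c1 in the frame of bay between 0 and 0.26 m and y of tall_1_c1 in the frame of bay between -0.2 and 0.2 m and x of tall_1_c2 in the frame of bay between 0 and 0.26 m and y of tall_1_c2 in the frame of bay between -0.2 and 0.2 m and x of tall_1_c3 in the frame of bay between 0 and 0.26 m and y of tall_1_c3 in the frame of bay between -0.2 and 0.2 m and x of tall_2_c0 in the frame of bay between 0 and 0.26 m and y of tall_2_c0 in the frame of bay between -0.2 and 0.2 m and x of tall_2_c1 in the frame of bay between 0 and 0.26 m and y of tall_2_c1 in the frame of bay between -0.2 and 0.2 m and x of tall_2_c2 in the frame of bay between 0 and 0.26 m and y of tall_2_c2 in the frame of bay between -0.2 and 0.2 m and x of tall_2_c3 in the frame of bay between 0 and 0.26 m and y of tall_2_c3 in the frame of bay between -0.2 and 0.2 m and angle between short's own z axis and vertical below 0.05 rad and distance of each of short, jar, tape_roll, tape_measure, tag, spanner from where it was at the start of the episode below 0.02 m); the robot touches nothing.
It fails at once if a tall carton is lifted or dragged (its lower back edge more than 25 mm, or its centre more than 95 mm, above the bench, or its lower back edge over 60 mm from where it stood) (height (world z) of any of tall_1_edge, tall_2_edge above 0.025 m or height (world z) of any of tall_1_center, tall_2_center above 0.095 m or distance of any of tall_1_edge, tall_2_edge from where it was at the start of the episode above 0.06 m).
It fails at once if a tall carton is pushed hard with the arm or the gripper's body instead of the fingers (contact force between the arm and tall_1 above 5 N or contact force between the arm and tall_2 above 5 N).
It fails at once if the short carton is lifted, tipped or shoved (angle between short's own z axis and vertical above 0.35 rad or distance of short from where it was at the start of the episode above 0.03 m).
It fails at once if a bystander is shifted more than 30 mm (distance of any of jar, tape_roll, tape_measure, tag, spanner from where it was at the start of the episode above 0.03 m).
It also fails if it takes over 48 s, if anything falls off the work surface, if the arm or the gripper's body presses on something with over 40 N, if the wrist force passes 120 N, or if a joint passes its speed limit or range.

### The arm

A 6-joint arm with a two-finger parallel gripper is mounted at the origin on the work surface. World frame = base frame: x ahead of the robot, y to its left, z up, the work surface at z = 0. Lengths are in m, angles in degrees, forces in N, time in s.
With the tool pointing down it reaches from about 0.25 to 0.725 m from the base axis. Payload 9.7 kg.
Tool frame: the origin (TCP) lies midway between the tips of the shut fingers; the grasp point (between the pads) lies 19 mm behind it (grip_point_offset is the distance from the TCP to the grasp point, in m); y points along the fingers, z is the direction in which the jaws open and shut, and the axes are right-handed (so a half turn about y gives the same grasp; the last joint's range is limited). The gripper opens to 85 mm and grips with 20 to 120 N. Pads are 22 mm wide; open, the fingers measure 114 mm over their backs; the gripper's body (76 mm by 85 mm) begins 54 mm behind the grasp point. The pads swing forward as they close: fully open they stand 13 mm farther back than shut.
Start: joints at [-67.895, 4.979, 10.078, 95.1, 0, 90], TCP at [0.207, -0.51, 0.231] pointing down, gripper open.
Joint ranges: [-179.16, 179.16], [-48.56, 103.87], [-65.8, 70.77], [-126.05, 130.52], [-82.76, 87.17], [-180, 180]. Speed limits (degrees/s): [127.2, 127.2, 147.25, 180, 180, 180].

### API

Orientations are given as [roll, pitch, yaw] about the fixed x, y, z axes, in that order (R = Rz(yaw) Ry(pitch) Rx(roll)).
In Python, from workcell import get_obs, camera, job_done, grip_point_offset gives the robot as it stands.
- The arm moves only by the tool move_arm, never from a script. Its argument "deltas" is a list that holds one entry, the list of rows, each a list of 4 numbers: the shift along the tool's x, y, z in m, then the turn about the tool's y in degrees. A call has 1 to 5 rows; each row is the pose to reach, as a shift and turn from the pose commanded when the call began, along the tool's axes at that moment; what a row does not reach only later rows make up. A row lasts 1/10 s, in which the tool goes at most 50 mm and 8.59 degrees, less where a joint would pass 70% of its speed; a pose out of reach is approached as far as the arm can. A call with a gripper value outside its range is refused whole. "claw" is the finger opening in m, from 0 to 0.0854, set as the call begins (left out, the last holds). The fingers move at their own pace and stop on an object; "newtons" is the grip in N (left out, the last holds). Time passes only in rows, so rows that repeat a pose let the fingers close. It gives the time, the measured TCP pose, the force and the opening at its end, in the units of the state.
- get_obs(): the state, without advancing time (a new reading comes with each control period).
- camera(name): name is "scene" or "top" or "wrist"; returns a dict with "color" (420x560x3 uint8, blue, green, red), "range_z" (420x560 float32, m along the optical axis (not along the pixel's ray), 0 where there is no reading), "fx", "fy", "cx", "cy" (pixels), "k1" (the pictures are not rectified: a ray, as slopes to the right and down, at radius r is drawn at 1 + k1 r^2 times it, then the intrinsics apply), "T" (4x4, takes a point from camera to world coordinates). Camera axes: x right, y down, z forward; pixel columns grow to the right and rows downward; lengths in m; the calibration is good to about 2 mm. A picture is of the moment at which its call begins.
- job_done(): hands the job in, once; it reports no verdict.
The state is a dict: "time": time; "q": joint angles; "qd": joint speeds; "joint_efforts": joint torques, N m; "ee_pos": TCP position; "tcp_rot": TCP orientation; "wrist_force": force on the tool from outside, world axes, zero at the start; "torque": the same for the moment, N m; "opening": finger opening in m.
Only numpy, scipy, OpenCV 4.12 (cv2) and the standard library are available. Lean on these libraries where they do the work, as an engineer would, in place of code of your own. Each camera call takes 0.05 s, during which the arm holds its last target. There are 200 camera calls.

## Working session

There is one attempt and no reset: what is moved stays moved. The work goes in short steps, Python scripts to look and compute and a tool call to move; the robot and the scene stay as the last step left them, time stands still between calls to the robot, and variables do not carry over. Pictures are saved under pics/ and viewed, about 8 in all and at most 12, crops included, and the job is handed in when it is done.

Besides the shell and the picture viewer there is one more tool, called by a JSON object that holds its "name" and its "arguments", one argument or row to a line. move_arm: Moves the arm, as the interface text tells. Its arguments: {"type":"object","properties":{"deltas":{"type":"array"},"claw":{"type":"number"},"newtons":{"type":"number"}},"required":["deltas"]}

```bash
mkdir -p pics
cat > h.py <<'E'
import numpy as np, cv2
from workcell import get_obs, camera, job_done, grip_point_offset
def cloud(c):
    h,w=c["range_z"].shape
    u,v=np.meshgrid(np.arange(w),np.arange(h))
    K=np.array([[c["fx"],0,c["cx"]],[0,c["fy"],c["cy"]],[0,0,1.]])
    p=cv2.undistortPoints(np.stack([u,v],-1).reshape(-1,1,2).astype(float),K,np.array([c["k1"],0,0,0.])).reshape(h,w,2)
    z=c["range_z"]; P=np.dstack([p[...,0]*z,p[...,1]*z,z])
    W=P@c["T"][:3,:3].T+c["T"][:3,3]; W[z==0]=np.nan
    return W
E
python3 - <<'E'
from h import *
a=camera("scene");b=camera("top")
cv2.imwrite("pics/a.png",a["color"]);cv2.imwrite("pics/b.png",b["color"])
np.savez("s.npz",A=cloud(a),B=cloud(b),a=a["color"],b=b["color"])
print(get_obs()); print(a["T"],b["T"])
E
```

```text
{'time': 0.1, 'q': array([-6.78953513e+01,  5.00968283e+00,  1.00382353e+01,  9.50983073e+01,
        9.24833900e-05,  9.00002972e+01]), 'qd': array([ 0.03078401, -0.07772747,  0.14505806, -0.11494617,  0.12803207,
        0.00687117]), 'joint_efforts': array([-6.71907765e-04, -5.21557224e+01,  4.65655231e+01,  1.59023440e-02,
       -5.44553203e-06,  1.44060942e-05]), 'ee_pos': array([ 0.2068903 , -0.50938957,  0.23063052]), 'tcp_rot': array([-9.00697548e+01,  9.21215269e-05, -1.57895649e+02]), 'wrist_force': array([0.88439236, 0.83462043, 0.24912204]), 'torque': array([ 0.07061009, -0.02290431, -0.00165543]), 'opening': 0.08567498424612784}
[[-0.37566145  0.67049975 -0.63977227  1.28461421]
 [ 0.9266622   0.26188762 -0.26965169  0.31721529]
 [-0.01325295 -0.69415053 -0.71970786  0.99450103]
 [ 0.          0.          0.          1.        ]] [[-1.04007503e-02 -9.92664033e-01  1.20457221e-01  3.25960184e-01]
 [-9.99944994e-01  1.01618605e-02 -2.59730999e-03 -4.57443606e-03]
 [ 1.35418673e-03 -1.20477609e-01 -9.92715121e-01  1.46696121e+00]
 [ 0.00000000e+00  0.00000000e+00  0.00000000e+00  1.00000000e+00]]
```

View pics/a.png

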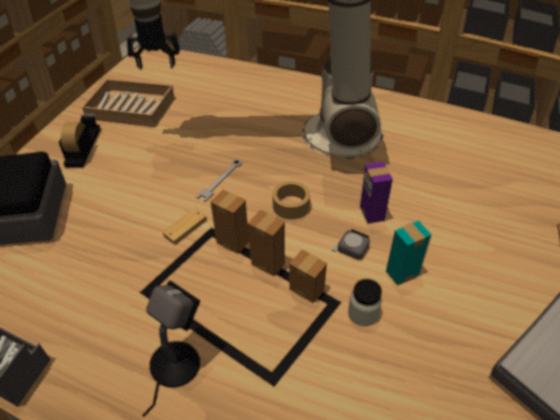

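View pics/b.png

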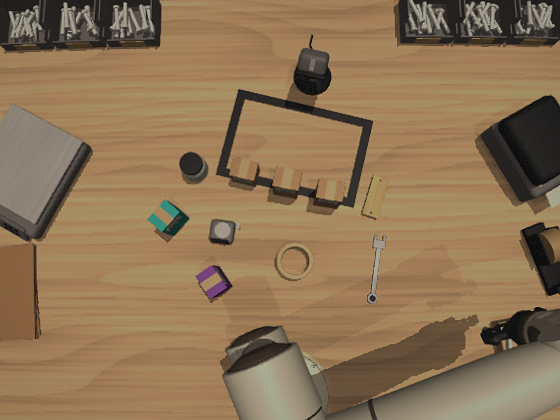

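The scene view shows the row: talls at (230,220) and (267,243), and the short one at (308,277). In the top view they are at (330,190), (287,180) and (245,170) respectively. The purple and turquoise cartons are decoys. The tape rectangle's top-view corners are at about (240,92), (372,122), (352,207) and (218,174). Next I'll measure everything from the point clouds.

Run:
```python
from h import *
d=np.load("s.npz");B=d["B"];A=d["A"];b=d["b"].astype(int)
# bay: dark pixels at bench height
m=((b.max(2)<60)&(abs(B[...,2])<.012)).astype(np.uint8)
m[:85]=0;m[212:]=0;m[:,:212]=0;m[:,380:]=0
n,l,st,_=cv2.connectedComponentsWithStats(m)
pts=B[m>0][:,:2]
print("scatter n",n,st[1:,4])
r=cv2.minAreaRect((pts*1000).astype(np.float32)); print(r, cv2.boxPoints(r).round())
for nm,C in(("top",B),("scene",A)):
  for h in (.15,.10):
    k=((abs(C[...,2]-h)<.012)&(C[...,0]>.3)&(C[...,0]<.75)&(abs(C[...,1])<.25)).astype(np.uint8)
    n,l,st,_=cv2.connectedComponentsWithStats(k)
    for i in range(1,n):
      if st[i,4]>60:
        q=C[l==i]; q=q[abs(q[:,2]-np.median(q[:,2]))<.006]; r=cv2.minAreaRect((q[:,:2]*1000).astype(np.float32))
        print(nm,h,st[i],np.median(q[:,2]).round(4),np.array(r[0]).round(1),np.array(r[1]).round(1),round(r[2],1))
# low objects
k=((B[...,2]>.006)&(B[...,0]>.2)&(B[...,0]<.95)&(abs(B[...,1])<.35)).astype(np.uint8)
n,l,st,_=cv2.connectedComponentsWithStats(k)
for i in range(1,n):
  if st[i,4]>40:
    q=B[l==i]; print(st[i],q.min(0).round(3),q.max(0).round(3))
print(camera("top")["fx"], grip_point_offset)
```

```text
scatter n 21 [ 151 2338    1  122    2    1    1    1    2    1  118    2    1    1
    2    1    2    1    2    2]
((709.2041625976562, -44.161651611328125), (399.5800476074219, 348.2027893066406), 75.66641998291016) [[ 491. -195.]
 [ 828. -281.]
 [ 927.  106.]
 [ 590.  193.]]
top 0.15 [272 167  30  24 537] 0.1489 [567.  -12.4] [67.6 51.4] 78.7
top 0.15 [315 178  30  24 543] 0.1488 [ 537.1 -122.7] [68.6 51.4] 79.0
top 0.15 [196 265  30  21 374] 0.1491 [312.9 179.2] [59.1 51.1] 34.2
top 0.1 [187 153  16  22 260] 0.0929 [619.9 230.4] [38.6 56.9] 88.1
top 0.1 [229 157  29  24 502] 0.0989 [604.3 101.8] [69.  51.9] 75.7
scene 0.15 [365 165  28  21 354] 0.1495 [315.9 181.7] [63.5 51.7] 31.5
scene 0.15 [210 189  36  27 558] 0.1489 [ 539.2 -123.3] [70.6 55.6] 80.3
scene 0.15 [248 210  37  29 620] 0.1489 [569.8 -13. ] [70.5 53.5] 78.2
scene 0.1 [363 178  28  22 194] 0.1014 [331.6 174.4] [80.4 40.4] 72.9
scene 0.1 [212 211  35  20 247] 0.0998 [ 556.9 -115.5] [42.1 82.1] 24.7
scene 0.1 [248 234  37  19 249] 0.1004 [588.6  -4.6] [37.8 80.5] 24.4
scene 0.1 [289 250  38  30 664] 0.0988 [607.6 101
[... 265 characters left out ...]
7] [0.635 0.14  0.107]
[271 167  31  32 732] [ 0.536 -0.05   0.006] [0.596 0.03  0.157]
[361 175  28  44 686] [ 0.477 -0.298  0.006] [ 0.598 -0.22   0.03 ]
[313 178  32  31 753] [ 0.506 -0.159  0.006] [ 0.592 -0.085  0.157]
[147 199  43  37 876] [0.435 0.258 0.007] [0.518 0.348 0.158]
[208 219  29  26 552] [0.41  0.128 0.006] [0.478 0.206 0.044]
[373 234  13  17  91] [ 0.388 -0.285  0.006] [ 0.433 -0.251  0.016]
[276 242  37  37 493] [ 0.314 -0.08   0.008] [0.411 0.017 0.057]
[196 265  37  34 738] [0.268 0.137 0.007] [0.35  0.224 0.156]
[367 278  11  26 117] [ 0.244 -0.259  0.006] [ 0.312 -0.231  0.014]
[254 343  47  13 470] [ 0.2   -0.029  0.551] [0.212 0.047 0.635]
527.9372270668053 0.0187
```

Carton tops, in world mm:

| Carton | Top centre (x, y) | Top z | Yaw |
|---|---|---|---|
| Right tall | (538,-123) | 149 | about -11° |
| Middle tall | (568,-12.5) | 149 | about -11.5° |
| Short | (606,101.5) | 99 | about -14° |

The sizes match those given: 68x51, with 150 and 100 high. The bay yaw is about -14°. I'll push with the flat side of slightly open fingers, tool down, tip at z≈0.125.

Now a confirming crop, and the start of the approach.

```bash
cat >> h.py <<'E'
from scipy.spatial.transform import Rotation as Ro
def go(x,y,z,yaw):
    o=get_obs(); R=Ro.from_euler('xyz',o["tcp_rot"],degrees=True)
    t=R.inv().apply(np.array([x,y,z])-o["ee_pos"])
    T=Ro.from_euler('xyz',[-90,0,yaw],degrees=True)
    print("shift",t.round(4),"turn",(R.inv()*T).as_rotvec(degrees=True).round(1),"|",o["time"],o["ee_pos"].round(4),o["tcp_rot"].round(1),o["wrist_force"].round(1),o["q"].round(0))
E
python3 - <<'E'
from h import *
a=cv2.imread("pics/a.png")[150:330,180:440]
cv2.imwrite("pics/c.png",cv2.resize(a,None,fx=3,fy=3,interpolation=cv2.INTER_CUBIC))
E
```

```text
(no output)
```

View pics/c.png

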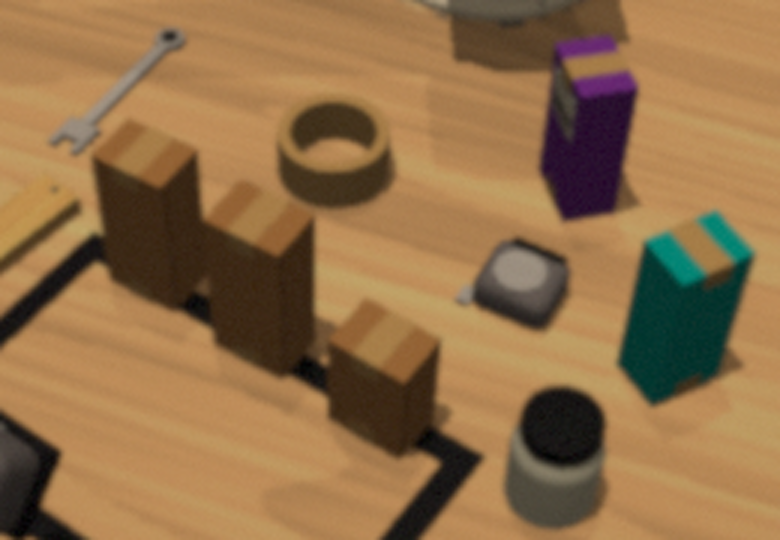

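{"name": "move_arm", "arguments": {
  "deltas": [
    [[-0.032, 0.002, -0.023, -8], [-0.064, 0.004, -0.046, -16], [-0.096, 0.006, -0.069, -24], [-0.128, 0.008, -0.092, -32], [-0.16, 0.01, -0.115, -40]]
  ],
  "claw": 0.02
}}

```text
time: 0.65
ee_pos: [0.3124, -0.3414, 0.221]
tcp_rot: [-90.0, 0.0, -117.6]
wrist_force: [-0.2, 0.0, 0.3]
opening: 0.02
```

The crop confirms it: the brown talls are at crop (150,210) and (262,275), the short one at (385,375), and the purple and turquoise ones stand apart.

{"name": "move_arm", "arguments": {
  "deltas": [
    [[-0.04, 0.003, 0.004, -8], [-0.08, 0.006, 0.008, -16], [-0.12, 0.01, 0.012, -24], [-0.16, 0.014, 0.016, -32], [-0.19, 0.018, 0.02, -40]]
  ]
}}

```text
time: 1.15
ee_pos: [0.4193, -0.1823, 0.2031]
tcp_rot: [-90.0, 0.0, -77.5]
wrist_force: [0.2, -0.4, -0.5]
opening: 0.0202
```

```bash
python3 -c "
from h import *
go(.463,-.109,.2,-11)"
```

```text
shift [-0.0621  0.0031  0.0586] turn [ -0.  -66.5  -0. ] | 1.15 [ 0.4193 -0.1823  0.2031] [-90.    0.  -77.5] [ 0.2 -0.4 -0.5] [-24.  -8.  -6.  92.   0.  54.]
```

{"name": "move_arm", "arguments": {
  "deltas": [
    [[-0.012, 0, 0.012, -8], [-0.024, 0, 0.024, -16], [-0.036, 0.001, 0.036, -24], [-0.05, 0.002, 0.048, -32], [-0.062, 0.003, 0.058, -40]]
  ]
}}

```text
time: 1.65
ee_pos: [0.4625, -0.1106, 0.2]
tcp_rot: [-90.0, 0.0, -37.5]
wrist_force: [0.5, 0.7, 0.2]
opening: 0.0198
```

{"name": "move_arm", "arguments": {
  "deltas": [
    [[0, 0.015, 0, -8], [0, 0.03, 0, -16], [0, 0.05, 0, -24], [0, 0.065, 0, -26.5], [0, 0.075, 0, -26.5]]
  ]
}}

```text
time: 2.15
ee_pos: [0.4617, -0.1113, 0.1239]
tcp_rot: [-90.0, 0.1, -11.4]
wrist_force: [0.2, -0.3, 1.4]
opening: 0.02
```

Run:
```python
from h import *
go(.463,-.109,.125,-11)
w=camera("wrist"); b=camera("top")
cv2.imwrite("pics/d.png",np.hstack([cv2.resize(w["color"],(400,300)),cv2.resize(b["color"][100:310,180:460],(400,300))]))
```

```text
shift [ 0.0008 -0.0011  0.0025] turn [-0.  -0.4 -0.1] | 2.15 [ 0.4617 -0.1113  0.1239] [-90.    0.1 -11.4] [ 0.2 -0.3  1.4] [-14.  -6. -13.  83.   0.  -2.]
```

View pics/d.png

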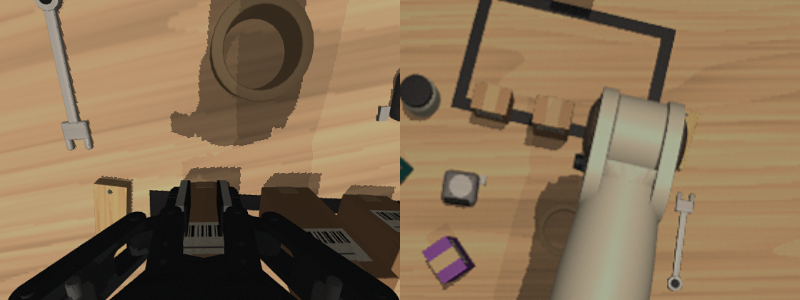

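The wrist view shows the fingers centred on the right tall's labelled face (label at (205,240)), with the other cartons to the right. The top view agrees. Pushing now.

{"name": "move_arm", "arguments": {
  "deltas": [
    [[0.015, 0, 0, 0], [0.028, 0, 0, 0], [0.036, 0, 0, 0], [0.043, 0, 0, 0], [0.05, 0, 0, 0]]
  ]
}}

```text
time: 2.75
ee_pos: [0.5115, -0.1214, 0.1256]
tcp_rot: [-90.0, 0.0, -11.4]
wrist_force: [-1.3, -0.7, 1.0]
opening: 0.0199
```

{"name": "move_arm", "arguments": {
  "deltas": [
    [[0.007, 0, 0, 0], [0.014, 0, 0, 0], [0.021, 0, 0, 0], [0.028, 0, 0, 0], [0.033, 0, 0, 0]]
  ]
}}

```text
time: 3.25
ee_pos: [0.5442, -0.128, 0.1252]
tcp_rot: [-90.0, 0.0, -11.4]
wrist_force: [0.4, 0.4, 0.8]
opening: 0.0201
```

Run:
```python
from h import *
go(.463,-.109,.125,-11)
a=camera("scene"); C=cloud(a)
cv2.imwrite("pics/e.png",cv2.resize(a["color"][130:400,130:490],(800,600)))
```

```text
shift [-0.0834  0.0002  0.0026] turn [ 0.  -0.4 -0. ] | 3.25 [ 0.5442 -0.128   0.1252] [-90.    0.  -11.4] [0.4 0.4 0.8] [-13.   5.  -1.  83.  -0.  -2.]
```

View pics/e.png

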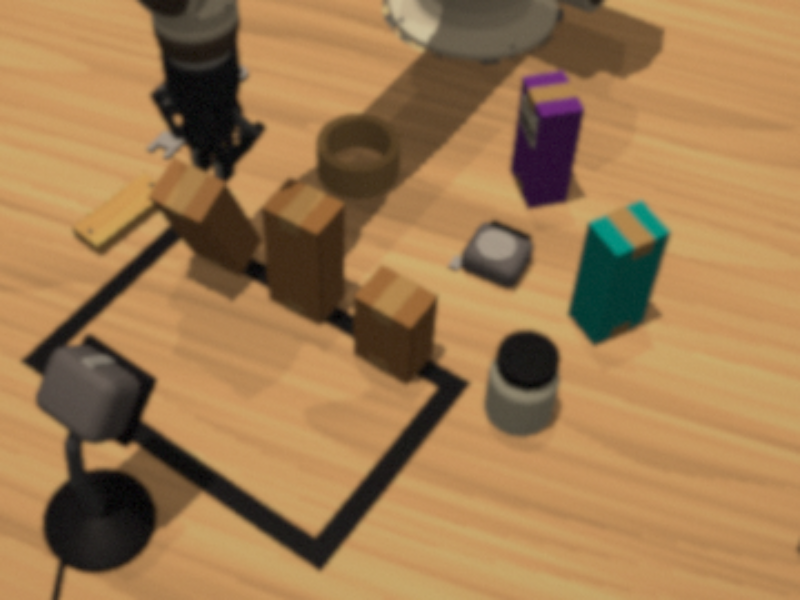

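The right tall is tipping about its back edge, with its top at (195,190). I'll hold, then back off and look.

{"name": "move_arm", "arguments": {
  "deltas": [
    [[0.008, 0, 0, 0], [0.014, 0, 0, 0], [0.014, 0, 0, 0], [0.014, 0, 0, 0], [0.014, 0, 0, 0]]
  ]
}}

```text
time: 3.8
ee_pos: [0.5571, -0.1306, 0.1253]
tcp_rot: [-90.0, 0.0, -11.4]
wrist_force: [0.3, -0.1, 0.3]
opening: 0.0201
```

{"name": "move_arm", "arguments": {
  "deltas": [
    [[-0.03, -0.02, 0, 0], [-0.06, -0.04, 0, 0], [-0.09, -0.06, 0, 0], [-0.12, -0.065, 0, 0], [-0.12, -0.065, 0, 0]]
  ]
}}

```text
time: 4.3
ee_pos: [0.4377, -0.1065, 0.1924]
tcp_rot: [-90.0, -0.2, -11.4]
wrist_force: [1.5, 0.2, 0.5]
opening: 0.0201
```

Run:
```python
from h import *
go(.492,.005,.19,-11.5)
a=camera("scene"); C=cloud(a)
for h in(.05,.149):
  k=((abs(C[...,2]-h)<.008)&(C[...,0]>.5)&(C[...,0]<.78)&(C[...,1]<.05)&(C[...,1]>-.26)).astype(np.uint8)
  n,l,st,_=cv2.connectedComponentsWithStats(k)
  for i in range(1,n):
    if st[i,4]>150:
      q=C[l==i]; r=cv2.minAreaRect((q[:,:2]*1000).astype(np.float32)); print(h,st[i],np.median(q[:,2]),r)
cv2.imwrite("pics/f.png",cv2.resize(a["color"][130:400,130:490],(800,600)))
```

```text
shift [0.0312 0.0025 0.1201] turn [0.  0.1 0.2] | 4.3 [ 0.4377 -0.1065  0.1924] [-90.   -0.2 -11.4] [1.5 0.2 0.5] [-14.  -9.  -8.  91.  -0.  -2.]
0.05 [ 174  232   61   55 1518] 0.04884422280748835 ((643.419921875, -142.13182067871094), (74.3323745727539, 154.7593536376953), 78.20166778564453)
0.149 [248 210  37  28 586] 0.1488358907037417 ((570.3126220703125, -13.021957397460938), (69.76472473144531, 53.01127243041992), 79.30706024169922)
```

View pics/f.png

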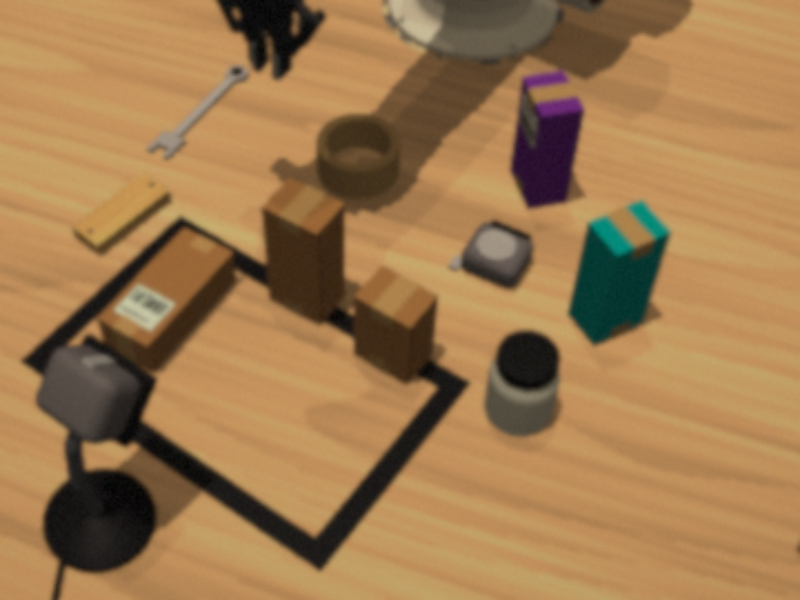

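The right tall lies flat, label up (picture (165,300)), top surface at 49 mm, inside the tape. Next is the middle one.

{"name": "move_arm", "arguments": {
  "deltas": [
    [[0, 0, 0.035, 0], [0, 0, 0.07, 0], [0.01, 0.02, 0.1, 0], [0.025, 0.045, 0.12, 0], [0.031, 0.067, 0.12, 0]]
  ]
}}

```text
time: 4.85
ee_pos: [0.4953, 0.0067, 0.1214]
tcp_rot: [-90.0, 0.0, -11.2]
wrist_force: [0.0, -1.3, 0.1]
opening: 0.02
```

Run:
```python
from h import *
go(.492,.003,.125,-11.5)
w=camera("wrist")
cv2.imwrite("pics/g.png",w["color"])
```

```text
shift [-0.0025 -0.0036 -0.0042] turn [-0.   0.3 -0. ] | 4.85 [0.4953 0.0067 0.1214] [-90.    0.  -11.2] [ 0.  -1.3  0.1] [  1.  -3. -10.  83.   0.  12.]
```

View pics/g.png

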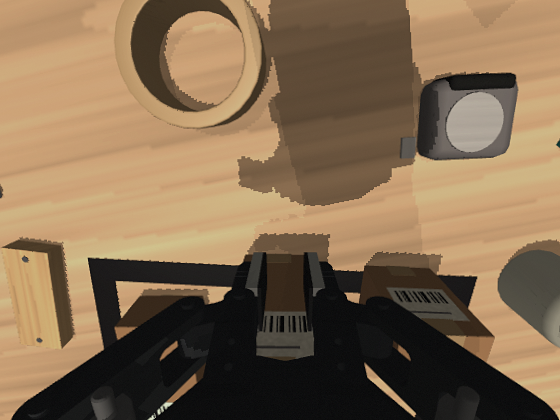

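The fingers are centred on the middle carton's label (285,330), with the short one to the right at (425,300) and clear. Pushing.

{"name": "move_arm", "arguments": {
  "deltas": [
    [[0.015, -0.002, -0.001, 0], [0.026, -0.004, -0.002, 0], [0.033, -0.004, -0.002, 0], [0.04, -0.004, -0.002, 0], [0.047, -0.004, -0.002, 0]]
  ]
}}

```text
time: 5.4
ee_pos: [0.5398, -0.0069, 0.1275]
tcp_rot: [-90.0, 0.0, -11.4]
wrist_force: [-0.6, -0.3, 1.0]
opening: 0.02
```

{"name": "move_arm", "arguments": {
  "deltas": [
    [[0.007, 0, 0, 0], [0.014, 0, 0, 0], [0.021, 0, 0, 0], [0.028, 0, 0, 0], [0.034, 0, 0, 0]]
  ]
}}

```text
time: 5.9
ee_pos: [0.5735, -0.0135, 0.1272]
tcp_rot: [-90.0, -0.0, -11.4]
wrist_force: [-0.3, -0.8, 0.2]
opening: 0.0199
```

{"name": "move_arm", "arguments": {
  "deltas": [
    [[0.007, 0, 0, 0], [0.014, 0, 0, 0], [0.014, 0, 0, 0], [0.014, 0, 0, 0], [0.014, 0, 0, 0]]
  ]
}}

```text
time: 6.4
ee_pos: [0.5863, -0.0161, 0.1273]
tcp_rot: [-90.0, 0.0, -11.4]
wrist_force: [0.2, -0.1, -0.1]
opening: 0.0202
```

{"name": "move_arm", "arguments": {
  "deltas": [
    [[-0.03, -0.02, 0, 0], [-0.06, -0.04, 0, 0], [-0.09, -0.06, 0, 0], [-0.12, -0.08, 0, 0], [-0.14, -0.08, 0, 0]]
  ]
}}

```text
time: 6.9
ee_pos: [0.4483, 0.0118, 0.2103]
tcp_rot: [-89.9, -0.2, -11.4]
wrist_force: [1.1, -0.0, -0.1]
opening: 0.0199
```

Run:
```python
from h import *
go(.492,.003,.125,-11.5)
d=np.load("s.npz")
a=camera("scene"); C=cloud(a)
bay=((C[...,0]>.45)&(C[...,0]<.95)&(C[...,1]<.22)&(C[...,1]>-.3))
m=((a["color"].max(2)<60)&(abs(C[...,2])<.006)&bay).astype(np.uint8)
n,l,st,_=cv2.connectedComponentsWithStats(m); i=1+np.argmax(st[1:,4])
r=cv2.minAreaRect((C[l==i][:,:2]*1000).astype(np.float32)); print("bay",st[i],r); box=cv2.boxPoints(r)
for h in(.049,.099):
  k=((abs(C[...,2]-h)<.006)&bay).astype(np.uint8)
  n,l,st,_=cv2.connectedComponentsWithStats(k)
  for i in range(1,n):
    if st[i,4]>200:
      q=C[l==i]; r=cv2.minAreaRect((q[:,:2]*1000).astype(np.float32)); print(h,st[i],np.median(q[:,2]).round(4),q[:,2].std().round(4),r,[round(cv2.pointPolygonTest(box,tuple(map(float,p)),True)) for p in cv2.boxPoints(r)])
cv2.imwrite("pics/i.png",cv2.resize(a["color"][130:400,130:490],(800,600)))
```

```text
shift [ 0.0442  0.0855 -0.0001] turn [-0.1  0.1  0.2] | 6.9 [0.4483 0.0118 0.2103] [-89.9  -0.2 -11.4] [ 1.1 -0.  -0.1] [  2. -10.  -6.  93.   0.  13.]
bay [ 190  291  149   94 1804] ((706.9476928710938, 36.45915222167969), (242.0668182373047, 259.77490234375), 75.45625305175781)
0.049 [ 174  232   61   55 1489] 0.0489 0.0021 ((643.44287109375, -142.6359405517578), (73.58956909179688, 152.7498779296875), 79.67300415039062) [-111, -99, -26, -37]
0.049 [ 210  253   63   59 1667] 0.0489 0.002 ((669.0300903320312, -33.83377456665039), (72.34464263916016, 153.84251403808594), 78.22769927978516) [4, 11, 74, 32]
0.099 [289 250  38  29 608] 0.0987 0.0019 ((606.7586669921875, 101.03263854980469), (68.83499908447266, 53.376312255859375), 75.86424255371094) [-10, 44, 43, -10]
```

View pics/i.png

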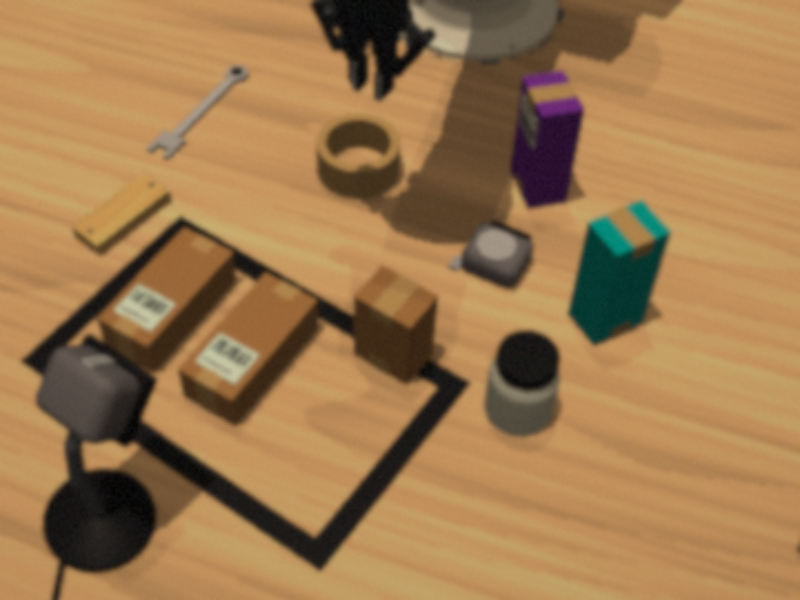

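```bash
python3 -c "
from workcell import *
print(job_done())"
```

```text
the job is handed in; nothing more can be done
None
```

Both tall cartons are tipped over and lying flat on their backs, label up, inside the tape, and I've handed the job in after about 7 s of robot time. I pushed each one high on its labelled face (z about 125 mm) with the sides of slightly open fingers, then backed the arm off and up.

**Last checks:**
- **Tall cartons:** the upper faces are at 49 mm. By rough calculation the right one spans about x 59 to 209 mm in the bay frame, and its -y side is about 50 mm inside the tape. I checked the middle one's place only in the picture, where it lies clearly inside.
- **Short carton:** it is upright, within about 2 mm of where it stood.
- **Bystanders:** I didn't measure these again. In the last picture the jar, tape roll, tape measure, tag and spanner look unmoved.
- **Robot:** it touches nothing. The wrist force was never above about 1.5 N in the readings after each move.

**One check failed:** the automatic test of the corners against the tape gave wrong margins, some of them negative. The fallen cartons hid part of the tape, so it found only part of the rectangle. I used the rectangle measured at the start and the last picture instead.

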